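# Release a mortar test bar and hold it up level for inspection

### The arm

A 6-joint arm with a two-finger parallel gripper is mounted at the origin on a cart in front of the work surface, level with it; the furniture and walls round the work are solid. World frame = base frame: x ahead of the robot, y to its left, z up, the work surface at z = 0. Lengths are in m, angles in degrees, forces in N, time in s.
With the tool pointing down it reaches from about 0.3 to 0.825 m from the base axis. Payload 5.4 kg.
Tool frame: the origin (TCP) lies midway between the tips of the shut fingers; the grasp point (between the pads) lies manip.tcp_to_grasp behind it (manip.tcp_to_grasp is the distance from the TCP to the grasp point, in m); z points along the fingers, y is the line along which they close (so a half turn about z gives the same grasp; the last joint's range is limited). The gripper opens to 92 mm and grips with 3 to 60 N. Pads are 20 mm wide; open, the fingers measure 128 mm over their backs; the gripper's body (75 mm by 189 mm) begins 69 mm behind the grasp point.
Start: joints at [60.441, 9.076, 91.501, -0, 79.423, -12.038], TCP at [0.173, 0.548, 0.215] pointing down, gripper open.
Joint ranges: [-166.64, 166.64], [-54.1, 131.32], [10.49, 154.53], [-73.88, 253.88], [9.74, 151.15], [-171.62, 171.62]. Speed limits (degrees/s): [147.25, 147.25, 180, 180, 180, 180].

### API

Orientations are given as a 3x3 rotation matrix whose columns are the frame's x, y, z axes.
In Python, from workcell import manip gives the robot as it stands.
- The arm moves only by the tool apply_moves, never from a script. Its argument "increments" is a list that holds one entry, the list of rows, each a list of 7 numbers: the closure, from 0 (fully open) to 1 (shut), then the shift along the world's x, y, z in m, then the turn, a rotation vector about the world's x, y, z in rad. A call has 1 to 12 rows; each row shifts and turns the commanded pose from where the row before left it; what a row does not reach is not made up. A row lasts 1/8 s, in which the tool goes at most 62.5 mm and 10.7 degrees, less where a joint would pass 70% of its speed; a pose out of reach is approached as far as the arm can. A call is refused whole if a number of a shift passes 0.0625 or a number of a turn 0.188, either way. A call with a gripper value outside its range is refused whole. The fingers move at their own pace and stop on an object; the grip force is fixed at half the most. Time passes only in rows, so rows that do not move let the fingers close. It gives the time, the measured TCP pose, the force, the opening and the grip force at its end, in the units of the state.
- manip.get_state(): the state, without advancing time (a new reading comes with each control period).
- manip.get_image(name): name is "scene" or "side" or "wrist"; returns the picture (400x640x3 uint8, red, green, blue); there is no depth.
- manip.camera_info(name): a dict with "fx", "fy", "cx", "cy" (pixels), "distortion" ([k1, k2, p1, p2, k3] as OpenCV has them; the pictures are not rectified), "camera_from_world" (4x4, takes a point from world to camera coordinates). Camera axes: x right, y down, z forward; pixel columns grow to the right and rows downward; lengths in m; the calibration is good to about 2 mm. A picture is of the moment at which its call begins: read the wrist's pose just before it. camera_info takes no time and is no camera call; for the wrist camera it gives the pose at the moment of the call.
- manip.finish_job(): hands the job in; it is judged then, once.
The state is a dict: "time": time; "qpos": joint angles; "joint_velocities": joint speeds; "joint_efforts": joint torques, N m; "ee_pos": TCP position; "eef_rot": TCP orientation; "wrist_force": force on the tool from outside, world axes, zero at the start; "moment": the same for the moment, N m; "width": opening from 0.0 (shut) to 1.0 (fully open); "grip_force": force on a finger pad.
Only numpy, scipy, OpenCV 4.12 (cv2) and the standard library are available. Lean on these libraries where they do the work, as an engineer would, in place of code of your own. Each camera call takes 0.05 s, during which the arm holds its last target. There are 200 camera calls.

### The job

Slide the keeper of the blue specimen cradle along its track, away from the grey mortar bar, until its pointer stands in the green band, and leave it there with the bar still lying on its rests. Then grip that bar across its middle, lift it straight up about 10 cm above its rests and hold it there level and still, over the cradle; finish while still holding it in the air. Do not disturb the cup, the bottle or the brass weight.

Things in the scene. Friction and masses are not known exactly. Their poses are not given: they have to be found in the camera images.
- cradle: Specimen cradle, fixed to the worktop: blue base plate 100 (x) x 295 (y) x 10 mm with aluminium fittings. Origin on the worktop below the middle of the seated bar; plate spans y -95 to +200. Its y axis runs along the bar toward the keeper block, z up. An end stop 54 mm high stands at y = -89; the keeper block (70 mm wide, top at z = 70) spans y = 90 to 196.
- rest_middle (a point): Point midway between the cradle's two rests, 30 mm above the worktop, where the middle of the seated bar's underside lies. The rests, at cradle y = -55 and +55, are 14 mm wide along y, with cheeks beside the bar out to x = -35 and +35, top at z = 44. Between them (y -48 to +48) nothing but the base plate lies beside the bar.
- green_band (a point): Middle of the 16 mm wide green band painted on the white scale strip on top of the keeper block (its -x side), at cradle x = -28, y = 147, z = 71 mm. A red patch beyond it, y = 171 to 183, marks too far.
- keeper (a joint): Keeper travel in m along the cradle's +y, away from the bar: 0 = fully over the bar, stop at 0.062. A steel plate 33 x 72 x 7 mm that at 0 covers the last 20 mm of the bar's top, 3 mm above it; its thin black pointer is at the middle of the green band at 0.042 (edges 0.034 and 0.050). Starts at 0 to 0.010. About 2 N of friction; stays where left.
- keeper_grip (a point): Top centre of the keeper's upright black grip, a block 16 mm (x) x 28 mm (y) x 30 mm high in the cradle's directions, standing on the keeper plate; this point is 109 mm above the worktop and moves with the keeper. Take it from above, with the fingers closing along the cradle's x.
- test_bar: Grey mortar bar 160 x 40 x 40 mm, 0.39 to 0.75 kg, lying in the cradle. Origin at the centre of its underside (30 mm above the worktop when seated); its x axis runs along its length (parallel to the cradle's y), z up. Not to be confused with the three like bars piled on the worktop to the right.
- steel_cup: Small steel cup, diameter 54, height 42 mm, standing on the worktop. Origin at the centre of its underside. Bystander.
- blue_cap_bottle: White sample bottle with blue cap, diameter 47, height 75 mm, standing on the worktop. Origin at the centre of its underside. Bystander.
- brass_weight: Brass-coloured knobbed weight, diameter 36, height 50 mm, standing on the worktop. Origin at the centre of its underside. Bystander.

How it is judged (in metres and radians):
On the way, in this order (a step that is already met when the one before it is completed fails the run):
1. the keeper's pointer stands in the green band (9 mm either side of its middle) and the bar still lies on its rests (value of joint keeper between 0.033 and 0.051 m and velocity of joint keeper between -0.01 and 0.01 m/s and distance of test_bar from where it was at the start of the episode below 0.015 m and contact force between test_bar and cradle above 1 N), for 0.2 s.
2. the bar is held level and still in the air, 6 to 14 cm above its rests, for a second (z of test_bar in the frame of cradle between 0.09 and 0.17 m and angle between test_bar's own z axis and vertical below 0.08 rad and linear speed of test_bar below 0.03 m/s and angular speed of test_bar below 0.15 rad/s and contact force between test_bar and the fingers above 3 N), for 1 s.
At the end, for the whole second after the job is handed in: The bar is in the fingers, underside 6 to 14 cm above its rests, middle within 5 cm sideways of its place over the cradle, tilt under 0.08 rad, still (under 30 mm/s, 0.15 rad/s), not touching the cradle; the keeper's pointer is in the green band (joint 0.033 to 0.051) (all of step 2 and horizontal distance between test_bar and cradle below 0.05 m and contact force between test_bar and cradle below 0.2 N and value of joint keeper between 0.033 and 0.051 m); the arm keeps its last pose, push and grip.
It fails at once if the bar tips more than 0.25 rad (angle between test_bar's own z axis and vertical above 0.25 rad).
It fails at once if the cup, the bottle or the weight is moved more than 2 cm (distance of any of steel_cup, blue_cap_bottle, brass_weight from where it was at the start of the episode above 0.02 m).
It also fails if it takes over 45 s, if anything falls off the work surface, if the arm or the gripper's body presses on something with over 40 N, if the wrist force passes 120 N, or if a joint passes its speed limit or range.

## Working session

There is one attempt and no reset: what is moved stays moved. The work goes in short steps, Python scripts to look and compute and a tool call to move; the robot and the scene stay as the last step left them, time stands still between calls to the robot, and variables do not carry over. Pictures are saved under pics/ and viewed, at most 10 in all, crops included, and the job is handed in when it is done.

Besides the shell and the picture viewer there is one more tool, called after "Request:" by a JSON object that holds its "method" and its "body", one argument or row to a line. apply_moves: Moves the arm, as the interface text tells. Its arguments: {"type":"object","properties":{"increments":{"type":"array","items":{"type":"array","items":{"type":"array","items":{"type":"number"}}}}},"required":["increments"]}

```bash
mkdir -p pics; python3 - <<'E'
from workcell import manip
import cv2,numpy as np
print(manip.tcp_to_grasp, manip.get_state())
for n in ["scene","side","wrist"]:
    c=manip.camera_info(n); print(n,c)
    cv2.imwrite(f"pics/{n}0.png",manip.get_image(n)[:,:,::-1])
E
```

```text
0.0187 {'time': 0.0, 'qpos': array([ 6.04430356e+01,  9.11225073e+00,  9.15725273e+01,  5.49587052e-04,
        7.94228427e+01, -1.20390332e+01]), 'joint_velocities': array([ 0.0203209 , -0.06046701, -0.00765726, -0.01437164,  0.00675487,
        0.00059942]), 'joint_efforts': array([-1.06571850e-03, -3.85570192e+01, -3.22106802e+01,  7.00416625e-02,
        3.78771988e-02, -1.48096633e-04]), 'ee_pos': array([0.17278833, 0.54776384, 0.21361975]), 'eef_rot': array([[-9.53622076e-01,  3.01005088e-01, -9.34763318e-04],
       [ 3.01006273e-01,  9.53620768e-01, -1.62924778e-03],
       [ 4.00997842e-04, -1.83505627e-03, -9.99998236e-01]]), 'wrist_force': array([-0.39427313,  0.30522955, -0.29287336]), 'moment': array([-0.03656118,  0.02180379, -0.02620275]), 'grip_force': 0.0, 'width': 0.9998240269061994}
scene {'fx': 392.78613546004647, 'fy': 392.78613546004647, 'cx': 316.9075120598537, 'cy': 202.4969668556642, 'distortion': array([-0.02128302,  0.        ,  0.        ,  0.        ,  0.        ]), 'camera_from_world': array([[ 0.73129128, -0.68200803,  0.00883834, -0.24683728],
       [
[... 403 characters left out ...]
.97228932, -0.2336129 , -0.00885985,  0.49573227],
       [-0.11153485,  0.4968446 , -0.86064245,  0.06411213],
       [ 0.20545915, -0.83580528, -0.50913267,  1.34113211],
       [ 0.        ,  0.        ,  0.        ,  1.        ]])}
wrist {'fx': 296.68986798681533, 'fy': 296.68986798681533, 'cx': 320.4733173776218, 'cy': 199.13900537142405, 'distortion': array([-0.03713844,  0.        ,  0.        ,  0.        ,  0.        ]), 'camera_from_world': array([[ 0.30081277,  0.95368252, -0.00115471, -0.57629626],
       [ 0.92643888, -0.29193175,  0.23766965, -0.02724186],
       [ 0.22632429, -0.07256384, -0.97134536,  0.38822647],
       [ 0.        ,  0.        ,  0.        ,  1.        ]])}
```

View pics/scene0.png

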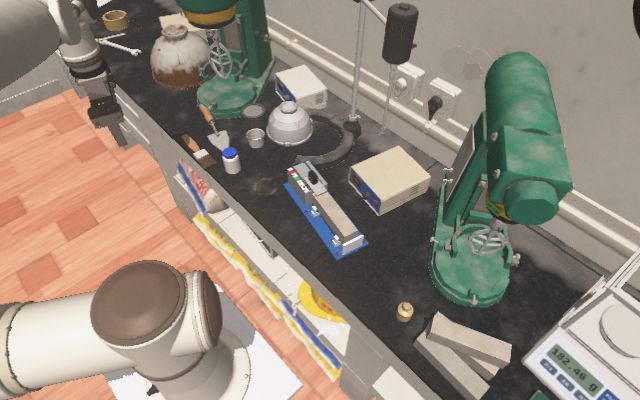

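View pics/side0.png

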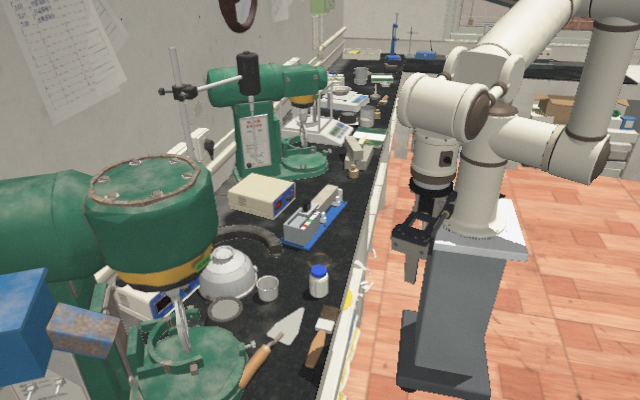

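View pics/wrist0.png

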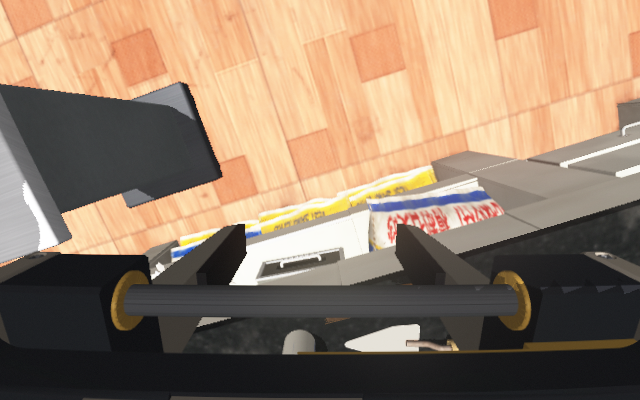

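The scene view shows the cradle's blue plate from about (288,182) to (365,250), with the black grip at about (313,177). The side view shows the grip at about (307,205). I'll zoom both.

```bash
cat >h.py <<'E'
from workcell import manip
import cv2,numpy as np
def ray(ci,uv):
    K=np.array([[ci['fx'],0,ci['cx']],[0,ci['fy'],ci['cy']],[0,0,1]])
    p=cv2.undistortPoints(np.array(uv,float).reshape(-1,1,2),K,ci['distortion']).reshape(-1,2)
    T=ci['camera_from_world'];R=T[:3,:3]
    d=np.c_[p,np.ones(len(p))]@R
    return -R.T@T[:3,3],d/np.linalg.norm(d,axis=1)[:,None]
def plane(ci,uv,z):
    o,d=ray(ci,uv); return o+d*((z-o[2])/d[:,2])[:,None]
def tri(c1,u1,c2,u2):
    o1,d1=ray(c1,[u1]);o2,d2=ray(c2,[u2]);d1,d2=d1[0],d2[0]
    s=np.linalg.lstsq(np.c_[d1,-d2],o2-o1,rcond=None)[0]
    a,b=o1+s[0]*d1,o2+s[1]*d2
    return (a+b)/2,np.linalg.norm(a-b)
def bluemask(im):
    h=cv2.cvtColor(im,cv2.COLOR_RGB2HSV)
    return cv2.inRange(h,(100,140,60),(125,255,255))
E
python3 - <<'E'
from h import *
a=cv2.imread("pics/scene0.png");b=cv2.imread("pics/side0.png")
z=lambda i,x,y,w,h,f:cv2.resize(i[y:y+h,x:x+w],None,fx=f,fy=f,interpolation=cv2.INTER_CUBIC)
A=z(a,280,155,100,107,5.6)[:,:560];B=z(b,270,180,100,75,5.6)
A=z(a,280,155,100,110,4);B=z(b,275,180,80,75,4);B=cv2.copyMakeBorder(B,0,440-300,0,0,cv2.BORDER_CONSTANT)
cv2.imwrite("pics/zoom.png",np.hstack([A,B]))
for n,im in(("scene",a),("side",b)):
    m=bluemask(im[:,:,::-1].copy())
    k,l,s,c=cv2.connectedComponentsWithStats(m)
    for i in range(1,k):
        if s[i,4]>40:
            pts=np.argwhere(l==i)[:,::-1].astype(np.float32)
            w=plane(manip.camera_info(n),pts,0.01)
            r=cv2.minAreaRect(w[:,:2].astype(np.float32)*1000)
            print(n,s[i],r)
E
```

```text
scene [223 147  13  12 105] ((430.4443359375, 502.8814392089844), (45.41911315917969, 38.140235900878906), 18.49485206604004)
scene [284 183  84  77 711] ((444.2693176269531, 128.84103393554688), (92.5375747680664, 305.5175476074219), 4.047496318817139)
side [274 186  20  29  82] ((618.3651123046875, 40.724952697753906), (28.27161407470703, 192.78684997558594), 4.087137222290039)
side [280 201  67  50 445] ((482.33428955078125, 145.5637664794922), (294.51678466796875, 99.71501159667969), 76.37004089355469)
side [311 265  16  13 157] ((417.5, 378.0181579589844), (40.47283935546875, 48.51164245605469), 12.905050277709961)
side [   0  268   56  118 3230] ((1044.9129638671875, 699.3822021484375), (109.88218688964844, 383.46905517578125), 39.2398681640625)
side [  0 273  17  17 157] ((1211.169921875, 606.6341552734375), (39.093528747558594, 72.18331909179688), 36.50309371948242)
side [187 277  12  17  64] ((719.8374633789062, 503.18609619140625), (23.770654678344727, 57.842777252197266), 20.9305362701416)
side [153 304  20  15  80] ((746.3088989257812, 603.0620727539062), (44.80332946777344, 32.48297882080078), 36.467220306396484)
```

View pics/zoom.png

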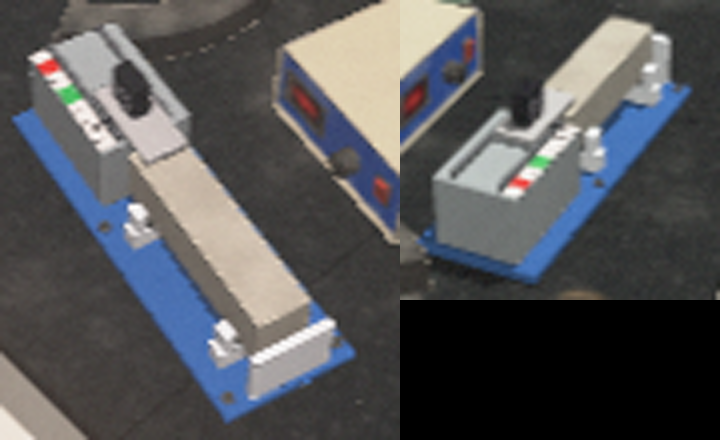

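The zoom shows the green patch at scene (297,179) and side (310,220), the grip top at scene (312,172) and side (307,201), and the bar lying clear of the keeper block. Next I triangulate these.

```bash
python3 - <<'E'
from h import *
cs,cd=manip.camera_info("scene"),manip.camera_info("side")
S=lambda x,y:[280+(x+.5)/4-.5,155+(y+.5)/4-.5]
D=lambda x,y:[275+(x-400+.5)/4-.5,180+(y+.5)/4-.5]
for n,a,b in [("grip",(128,72),(530,82)),("green",(70,96),(540,161)),("red",(47,66),(519,183)),("bar far -x corner top",(255,330),(645,28)),("plate corner -y-x",(226,419),(690,88)),("plate +y -x",(15,118),(532,280))]:
    print(n,*tri(cs,S(*a),cd,D(*b)))
print(plane(cs,[S(226,419),S(15,118),S(354,352)],.01), plane(cd,[D(690,88),D(532,280)],.01))
print(plane(cs,[S(255,330),S(308,300),S(133,160)],.07))
c=manip.camera_info("wrist");T=c['camera_from_world'];print(-T[:3,:3].T@T[:3,3])
E
```

```text
grip [0.49595377 0.1921527  0.11183954] 0.0008474813539741901
green [0.47854947 0.23178199 0.06968355] 5.9948934277389715e-05
red [0.48549594 0.26361435 0.07021422] 0.0007328955552500627
bar far -x corner top [0.44121441 0.01292375 0.06454206] 0.006792123925929301
plate corner -y-x [0.40619835 0.00254923 0.00627653] 0.00012929242575151367
plate +y -x [0.4715454  0.28844847 0.00467704] 0.0009472777927787807
[[ 0.40458876  0.0011073   0.01      ]
 [ 0.46927528  0.284727    0.01      ]
 [ 0.50101195 -0.01978074  0.01      ]] [[0.40515851 0.00867667 0.01      ]
 [0.46919013 0.29534344 0.01      ]]
[[0.43454211 0.01019922 0.07      ]
 [0.47458319 0.0035809  0.07      ]
 [0.47141408 0.16015259 0.07      ]]
[0.11075063 0.56985872 0.38303542]
```

```bash
python3 - <<'E'
from h import *
cs,cd=manip.camera_info("scene"),manip.camera_info("side")
print("rod base, box, bowl right, bottle, cup, brass",plane(cs,[[353,128],[349,180],[379,213],[308,140],[232,172],[256,146],[405,318]],0).round(3))
print("stand cylinder bottom",tri(cs,[391,62],cd,[249,93]),"top",tri(cs,[401,8],cd,[249,55]))
print("box top front corner R",tri(cs,[380,205],cd,[295,180]))
E
```

```text
rod base, box, bowl right, bottle, cup, brass [[ 0.808  0.327  0.   ]
 [ 0.629  0.172  0.   ]
 [ 0.602  0.029  0.   ]
 [ 0.657  0.385  0.   ]
 [ 0.392  0.435 -0.   ]
 [ 0.515  0.477  0.   ]
 [ 0.416 -0.214  0.   ]]
stand cylinder bottom (array([0.67443232, 0.12420966, 0.39816997]), np.float64(0.010472463863446068)) top (array([0.66967757, 0.12218909, 0.50977765]), np.float64(0.006732779105737731))
box top front corner R (array([0.58111924, 0.01573054, 0.07298564]), np.float64(0.01140254292236377))
```

Request:
{"method": "apply_moves", "body": {
  "increments": [
    [[0, 0.0323, -0.0356, 0.001, 0, 0, -0.149], [0, 0.0323, -0.0356, 0.001, 0, 0, -0.149], [0, 0.0323, -0.0356, 0.001, 0, 0, -0.149], [0, 0.0323, -0.0356, 0.001, 0, 0, -0.149], [0, 0.0323, -0.0356, 0.001, 0, 0, -0.149]]
  ]
}}

```text
time: 0.78
ee_pos: [0.3353, 0.369, 0.2194]
eef_rot: [[-0.493, 0.87, -0.0], [0.87, 0.493, -0.0], [-0.0, -0.0, -1.0]]
wrist_force: [0.5, -0.2, 0.8]
width: 0.998
grip_force: 0.0
```

Request:
{"method": "apply_moves", "body": {
  "increments": [
    [[0, 0.0324, -0.0356, 0, 0, 0, -0.148], [0, 0.0324, -0.0356, 0, 0, 0, -0.148], [0, 0.0324, -0.0356, 0, 0, 0, -0.148], [0, 0.0324, -0.0356, 0, 0, 0, -0.148], [0, 0.0324, -0.0356, 0, 0, 0, -0.148], [0, 0, 0, 0, 0, 0, 0], [0, 0, 0, 0, 0, 0, 0]]
  ]
}}

```text
time: 1.65
ee_pos: [0.4961, 0.1926, 0.2192]
eef_rot: [[0.217, 0.976, -0.001], [0.976, -0.217, 0.0], [0.0, -0.001, -1.0]]
wrist_force: [-0.6, -0.1, 0.7]
width: 0.997
grip_force: 0.0
```

```bash
python3 - <<'E'
from h import *
import pickle
s=manip.get_state();c=manip.camera_info("wrist");im=manip.get_image("wrist")
cv2.imwrite("pics/w1.png",im[:,:,::-1]);pickle.dump(c,open("w1.pkl","wb"))
print(s['ee_pos'],s['eef_rot'],s['qpos'])
E
```

```text
[0.49606704 0.19260201 0.2192313 ] [[ 2.17396473e-01  9.76082741e-01 -1.12080154e-03]
 [ 9.76083383e-01 -2.17396266e-01  3.05093668e-04]
 [ 5.41385938e-05 -1.16032205e-03 -9.99999325e-01]] [8.18129341e+00 2.55763042e+00 9.79981832e+01 2.68909963e-02
 7.95052636e+01 2.07325407e+01]
```

View pics/w1.png

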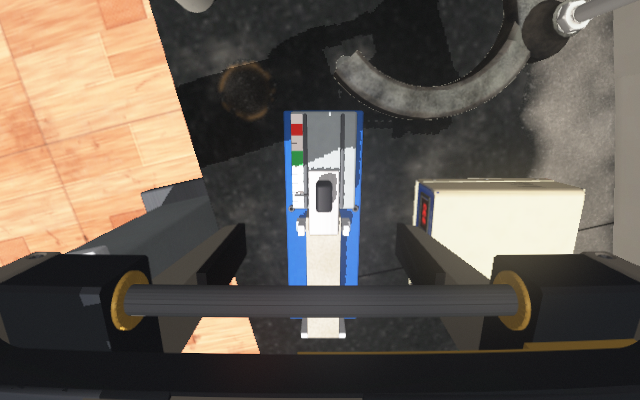

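The wrist view shows the cradle upright in the image. The grip is at (324,195), the green patch at (297,157), the red patch at (296,129), and the fingers straddle it all cleanly.

```bash
python3 - <<'E'
from h import *
import pickle
c=pickle.load(open("w1.pkl","rb"));im=cv2.imread("pics/w1.png")[:,:,::-1].copy()
h=cv2.cvtColor(im,cv2.COLOR_RGB2HSV)
roi=np.zeros(h.shape[:2],np.uint8);roi[105:250,280:368]=1
def cen(m):
    k,l,s,cc=cv2.connectedComponentsWithStats(m*roi);i=1+np.argmax(s[1:,4]);return cc[i],s[i],l==i
g,_,_=cen(cv2.inRange(h,(45,120,60),(80,255,255)));r,_,_=cen(cv2.inRange(h,(0,150,90),(8,255,255))|cv2.inRange(h,(172,150,90),(180,255,255)))
roi[:]=0;roi[174:220,311:338]=1
k,ks,km=cen(cv2.inRange(h,(0,0,0),(180,255,75)))
print("green",g,plane(c,[g],.071),"red",r,plane(c,[r],.071),"grip",k,ks)
m=bluemask(im);rows=[]
for y in (230,250,270):
    x=np.where(m[y,275:375])[0]+275
    p=plane(c,[[x[0]-.5,y],[x[-1]+.5,y]],.01);rows.append(p)
    print(y,x[0],x[-1],p[0,:2],p[1,:2],p.mean(0))
# triangulate green & grip with scene view
cs=manip.camera_info("scene")
print(tri(cs,[297.1,178.6],c,g))
x,y,w,hh=ks[:4]
print("grip top z.109",plane(c,[[x-.5,y-.5],[x+w-.5,y+hh-.5],[x+w/2-.5,y+hh-.5]],.109))
print(tri(cs,[311.6,172.6],c,[x+w/2,y+hh/2+2]))
print(im[180:216,324].sum(1)//3, im[195,308:342].sum(1)//3, im[184,286:312].sum(1)//3)
cv2.imwrite("pics/w1z.png",cv2.resize(im[105:245,280:370,::-1],None,fx=4,fy=4,interpolation=cv2.INTER_CUBIC))
E
```

```text
green [297.  157.5] [[0.48016854 0.23355625 0.071     ]] red [296.192 129.112] [[0.48627085 0.26246539 0.071     ]] grip [323.6        187.74074074] [316 181  16  28 135]
230 287 359 [0.43733231 0.13710128] [0.53343352 0.11575714] [0.48538291 0.12642921 0.01      ]
250 287 358 [0.43022399 0.10893719] [0.52671082 0.08751385] [0.4784674  0.09822552 0.01      ]
270 288 357 [0.42419817 0.0794102 ] [0.51975308 0.05819895] [0.47197563 0.06880458 0.01      ]
(array([0.47980121, 0.23331333, 0.06764933]), np.float64(8.570399319961788e-05))
grip top z.109 [[0.49607384 0.21150876 0.109     ]
 [0.50520338 0.1810655  0.109     ]
 [0.49757326 0.18276079 0.109     ]]
(array([0.49966783, 0.19437402, 0.10820091]), np.float64(0.0020623599468929943))
[101  55  56  57  58  60  71  86  94  95  97  97  97  97  97  96  96  96
  96  97  97  97  98  97  97  99  98  98  99  98  96 105 217 252 253 253] [137 246 254 254 254 254 254 248  62  80 104 112 110 106 103 100  96  93
  90  86  84  81  72  68 140 147 152 156 226 250 210 157 149 164] [143 153 153 152 153 155 244 255 255 255 255 255 255 255 255 255 255 246
 154 160 144  90 208 248 254 254]
```

View pics/w1z.png

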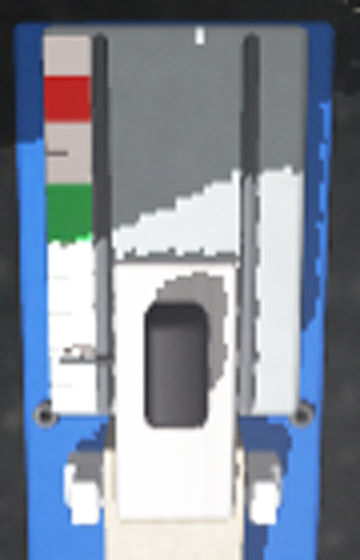

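Request:
{"method": "apply_moves", "body": {
  "increments": [
    [[0, 0.0034, -0.0009, -0.035, 0, 0, -0.006], [0, 0, 0, -0.04, 0, 0, 0], [0, 0, 0, -0.035, 0, 0, 0], [0, 0, 0, -0.0232, 0, 0, 0], [0, 0, 0, 0, 0, 0, 0], [0, 0, 0, 0, 0, 0, 0]]
  ]
}}

```text
time: 2.45
ee_pos: [0.5005, 0.1922, 0.0877]
eef_rot: [[0.223, 0.975, 0.002], [0.975, -0.223, 0.0], [0.001, 0.002, -1.0]]
wrist_force: [0.8, -0.0, 0.4]
width: 1.001
grip_force: 0.0
```

Request:
{"method": "apply_moves", "body": {
  "increments": [
    [[0.4, -0.001, 0, -0.001, 0, 0, 0], [0.8, 0, 0, 0, 0, 0, 0], [1, 0, 0, 0, 0, 0, 0], [1, 0, 0, 0, 0, 0, 0], [1, 0, 0, 0, 0, 0, 0], [1, 0, 0, 0, 0, 0, 0], [1, 0, 0, 0, 0, 0, 0]]
  ]
}}

```text
time: 3.32
ee_pos: [0.499, 0.1914, 0.0854]
eef_rot: [[0.224, 0.975, -0.0], [0.975, -0.224, 0.0], [0.0, -0.0, -1.0]]
wrist_force: [0.5, 0.5, 0.1]
width: 0.263
grip_force: 0.0
```

Request:
{"method": "apply_moves", "body": {
  "increments": [
    [[1, 0, 0, 0, 0, 0, 0], [1, 0, 0, 0, 0, 0, 0], [1, 0, 0, 0, 0, 0, 0], [1, 0, 0, 0, 0, 0, 0]]
  ]
}}

```text
time: 3.82
ee_pos: [0.4988, 0.1914, 0.0854]
eef_rot: [[0.224, 0.975, -0.0], [0.975, -0.224, -0.0], [-0.0, -0.0, -1.0]]
wrist_force: [-0.8, 0.5, 1.0]
width: 0.167
grip_force: 30.0
```

Request:
{"method": "apply_moves", "body": {
  "increments": [
    [[1, 0.0014, 0.0062, 0, 0, 0, 0], [1, 0.0014, 0.0062, 0, 0, 0, 0], [1, 0.0014, 0.0062, 0, 0, 0, 0], [1, 0.0014, 0.0062, 0, 0, 0, 0], [1, 0.0015, 0.0062, 0, 0, 0, 0], [1, 0.0015, 0.006, 0, 0, 0, 0], [1, 0, 0, 0, 0, 0, 0], [1, 0, 0, 0, 0, 0, 0], [1, 0, 0, 0, 0, 0, 0]]
  ]
}}

```text
time: 4.95
ee_pos: [0.5074, 0.2295, 0.0854]
eef_rot: [[0.224, 0.975, -0.0], [0.975, -0.224, 0.002], [0.002, -0.001, -1.0]]
wrist_force: [-4.7, 2.9, 2.4]
width: 0.171
grip_force: 30.0
```

```bash
python3 - <<'E'
from h import *
im=manip.get_image("wrist");sc=manip.get_image("scene")
a=cv2.resize(im[60:260,260:385,::-1],None,fx=3,fy=3,interpolation=cv2.INTER_CUBIC)
b=cv2.resize(sc[150:260,280:375,::-1],None,fx=4,fy=4,interpolation=cv2.INTER_CUBIC)
b=cv2.copyMakeBorder(b,0,600-440,0,0,cv2.BORDER_CONSTANT)
cv2.imwrite("pics/w2.png",np.hstack([a,b]))
E
```

```text
(no output)
```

View pics/w2.png

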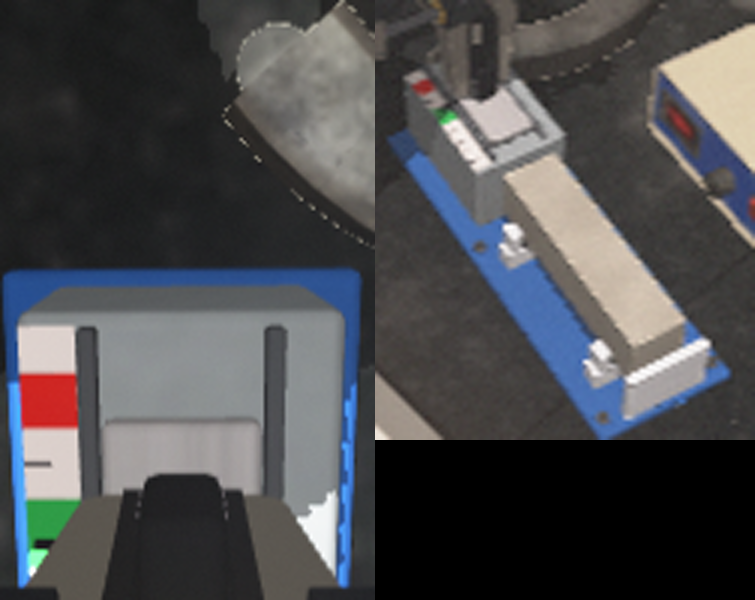

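The pointer sits in the green band at zoom row 545, with the band from about 500 to 574. The bar is still seated. Next I release and rise.

Request:
{"method": "apply_moves", "body": {
  "increments": [
    [[0.6, 0, 0, 0, 0, 0, 0], [0.3, 0, 0, 0, 0, 0, 0], [0, 0, 0, 0, 0, 0, 0], [0, 0, 0, 0, 0, 0, 0], [0, 0, 0, 0, 0, 0, 0], [0, 0, 0, 0.03, 0, 0, 0], [0, 0, 0, 0.04, 0, 0, 0], [0, -0.0005, 0, 0.045, 0, 0, 0], [0, -0.011, -0.0485, 0, 0, 0, 0], [0, -0.011, -0.0485, 0, 0, 0, 0], [0, -0.011, -0.0484, 0, 0, 0, 0], [0, 0, 0, 0, 0, 0, 0]]
  ]
}}

```text
time: 6.55
ee_pos: [0.4738, 0.0807, 0.2005]
eef_rot: [[0.228, 0.974, 0.0], [0.974, -0.228, -0.0], [-0.0, 0.0, -1.0]]
wrist_force: [0.2, 0.5, 0.7]
width: 0.997
grip_force: 0.0
```

```bash
python3 - <<'E'
from h import *
import pickle
s=manip.get_state();c=manip.camera_info("wrist")
im=manip.get_image("wrist");pickle.dump((c,im),open("w3.pkl","wb"))
print(s['ee_pos'],s['eef_rot'],s['width'],s['wrist_force'])
cv2.imwrite("pics/w3.png",im[:,:,::-1])
E
```

```text
[0.47382013 0.080697   0.20052111] [[ 2.28293053e-01  9.73592389e-01  3.77504160e-04]
 [ 9.73592388e-01 -2.28292866e-01 -4.79603622e-04]
 [-3.80756929e-04  4.77025351e-04 -9.99999814e-01]] 0.9970597355683652 [0.17540028 0.46428774 0.7366293 ]
```

View pics/w3.png

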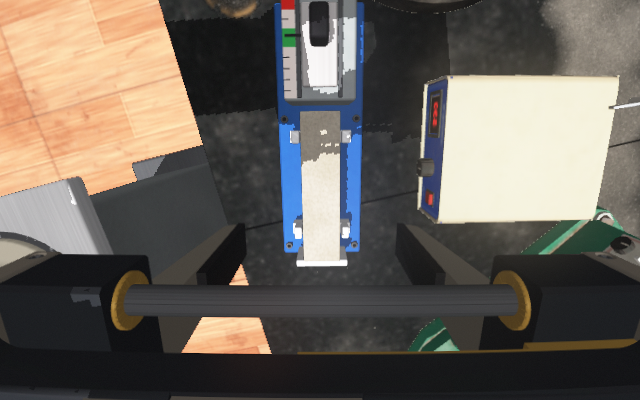

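The pointer at (288,36) is inside the green band. The bar spans columns 302–341, and its end by the stop is at row ~260.

```bash
python3 - <<'E'
from h import *
import pickle
c,im=pickle.load(open("w3.pkl","rb"))
g=im.astype(int).sum(2)//3
print(g[195,296:348]); print(g[240:270,322])
m=bluemask(im); e=[]
for y in (175,190,205):
    x=np.where(m[y,275:375]==0)[0]+275; x=x[(x>295)&(x<350)]
    p=plane(c,[[x[0]-.5,y],[x[-1]+.5,y]],.07); e.append(p.mean(0)); print(y,x[0],x[-1],np.linalg.norm(p[0]-p[1]),p.mean(0))
yc=np.array([.226,.974]);o=np.array([.4745,.0841])
for q in e: d=q[:2]-o; print("lateral off",d@[.974,-.226],"along",d@yc)
for r in (255,258,260): print(r,(plane(c,[[322,r]],.07)[0,:2]-o)@yc)
# height of bar top end edge: scene + wrist
cs=manip.camera_info("scene")
S=lambda x,y:[280+(x-375+.5)/4-.5,150+(y+.5)/4-.5]
print(tri(cs,S(505,180),c,[302,111]),tri(cs,S(560,155),c,[340,111]))
E
```

```text
[153 152 152 151 151 156 234 235 235 232 231 227 229 231 231 232 234 235
 233 231 233 234 232 230 230 234 234 234 236 236 235 235 233 236 237 236
 235 234 232 235 236 235 236 221  80  91  89  90  89  91  93 149]
[234 235 237 236 236 236 236 235 236 236 236 237 232 228 228 231 234 234
 231 230 229 251 255 255 255 248 134  69  67  67]
175 301 340 0.04079812795990986 [0.47933365 0.10042457 0.07      ]
190 302 340 0.040258659706129976 [0.47627102 0.08508294 0.07      ]
205 302 342 0.04285012689544207 [0.47364252 0.06924549 0.07      ]
lateral off 0.0010186203198388317 along 0.01699253617399076
lateral off 0.001502826352820625 along 0.001357636013740636
lateral off 0.002521932454437358 along -0.014662078720352077
255 -0.07113240438161923
258 -0.07468643011346615
260 -0.07706701587614381
(array([0.47539716, 0.1666997 , 0.06094701]), np.float64(0.0010095576284644445)) (array([0.51361488, 0.15640178, 0.06554395]), np.float64(0.003163966896711966))
```

Request:
{"method": "apply_moves", "body": {
  "increments": [
    [[0, 0.0015, 0.003, -0.04, 0, 0, 0], [0, 0, 0, -0.045, 0, 0, 0], [0, 0, 0, -0.04, 0, 0, 0], [0, 0, 0, -0.03, 0, 0, 0], [0, 0, 0, -0.0115, 0, 0, 0], [0, 0, 0, 0, 0, 0, 0], [0.4, 0, 0, 0, 0, 0, 0], [0.8, 0, 0, 0, 0, 0, 0], [1, 0, 0, 0, 0, 0, 0], [1, 0, 0, 0, 0, 0, 0], [1, 0, 0, 0, 0, 0, 0], [1, 0, 0, 0, 0, 0, 0]]
  ]
}}

```text
time: 8.1
ee_pos: [0.4755, 0.086, 0.0339]
eef_rot: [[0.224, 0.975, -0.0], [0.975, -0.224, 0.0], [-0.0, -0.0, -1.0]]
wrist_force: [-0.3, -0.8, 0.4]
width: 0.435
grip_force: 30.0
```

Request:
{"method": "apply_moves", "body": {
  "increments": [
    [[1, 0, 0, 0, 0, 0, 0], [1, 0, 0, 0, 0, 0, 0], [1, 0, 0, 0, 0, 0, 0], [1, 0, 0, 0, 0, 0, 0]]
  ]
}}

```text
time: 8.6
ee_pos: [0.4755, 0.086, 0.0339]
eef_rot: [[0.224, 0.975, -0.0], [0.975, -0.224, -0.0], [-0.0, -0.0, -1.0]]
wrist_force: [-1.1, 0.7, 2.5]
width: 0.432
grip_force: 30.0
```

Request:
{"method": "apply_moves", "body": {
  "increments": [
    [[1, 0, 0, 0.004, 0, 0, 0], [1, 0, 0, 0.008, 0, 0, 0], [1, 0, 0, 0.012, 0, 0, 0], [1, 0, 0, 0.015, 0, 0, 0], [1, 0, 0, 0.016, 0, 0, 0], [1, 0, 0, 0.016, 0, 0, 0], [1, 0, 0, 0.014, 0, 0, 0], [1, 0, 0, 0.01, 0, 0, 0], [1, 0, 0, 0.005, 0, 0, 0], [1, 0, 0, 0, 0, 0, 0], [1, 0, 0, 0, 0, 0, 0], [1, 0, 0, 0, 0, 0, 0]]
  ]
}}

```text
time: 10.1
ee_pos: [0.4752, 0.086, 0.1333]
eef_rot: [[0.224, 0.975, -0.001], [0.975, -0.224, 0.0], [-0.0, -0.001, -1.0]]
wrist_force: [-0.6, 0.0, -4.5]
width: 0.433
grip_force: 30.0
```

Request:
{"method": "apply_moves", "body": {
  "increments": [
    [[1, 0, 0, 0, 0, 0, 0], [1, 0, 0, 0, 0, 0, 0], [1, 0, 0, 0, 0, 0, 0], [1, 0, 0, 0, 0, 0, 0], [1, 0, 0, 0, 0, 0, 0], [1, 0, 0, 0, 0, 0, 0], [1, 0, 0, 0, 0, 0, 0], [1, 0, 0, 0, 0, 0, 0], [1, 0, 0, 0, 0, 0, 0], [1, 0, 0, 0, 0, 0, 0]]
  ]
}}

```text
time: 11.35
ee_pos: [0.4756, 0.086, 0.1339]
eef_rot: [[0.224, 0.975, 0.0], [0.975, -0.224, -0.0], [0.0, 0.0, -1.0]]
wrist_force: [0.3, -0.3, -4.5]
width: 0.436
grip_force: 30.0
```

```bash
python3 - <<'E'
from h import *
s=manip.get_state();print(s['ee_pos'],s['wrist_force'],s['moment'],s['width'],s['grip_force'])
a=manip.get_image("side")[120:270,230:380,::-1];b=manip.get_image("scene")[120:270,250:400,::-1]
cv2.imwrite("pics/f.png",cv2.resize(np.hstack([a,b]),None,fx=2.6,fy=2.6,interpolation=cv2.INTER_CUBIC))
E
```

```text
[0.47563202 0.08599691 0.13390704] [ 0.25433509 -0.2511504  -4.53931929] [-0.0541267   0.07051632  0.01931737] 0.43588769019377693 29.982027411460876
```

View pics/f.png

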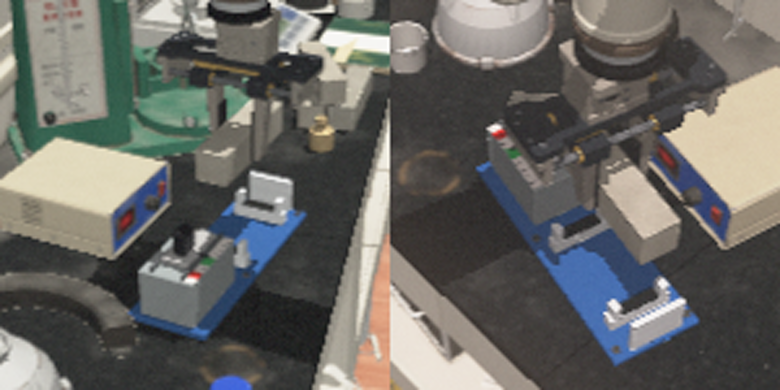

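The bar is held level about 10 cm above the rests and the keeper is still in the green band, so I'm handing in.

```bash
python3 -c "
from workcell import manip
print(manip.finish_job())"
```

```text
the job is handed in; nothing more can be done
None
```

The job is handed in, with no verdict returned: the keeper's pointer stood in the green band when last seen, and the bar was held level and still about 10 cm above its rests with 30 N of grip; the arm never went near the cup, bottle or weight.

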